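Find the socket that fits the bioreactor's port nut

ROBOT

A 6-joint arm with a two-finger parallel gripper is mounted at the origin on the work surface. World frame = base frame: x ahead of the robot, y to its left, z up, the work surface at z = 0. Lengths are in m, angles in rad, forces in N, time in s.
With the tool pointing down it reaches from about 0.325 to 0.85 m from the base axis. Payload 15.5 kg.
Tool frame: the origin (TCP) lies between the finger pads; the fingertips stand 17 mm ahead of it and the grasp point (between the pads) lies 2 mm behind it; z points along the fingers, y is the line along which they close (so a half turn about z gives the same grasp; the last joint's range is limited). The gripper opens to 91 mm and grips with 3 to 60 N. Pads are 32 mm wide; open, the fingers measure 118 mm over their backs; the gripper's body (76 mm by 178 mm) begins 60 mm behind the grasp point.
Start: joints at [1.185, 0.494, 1.345, -0, 1.302, -0.096], TCP at [0.179, 0.599, 0.231] pointing down, gripper open.
Joint ranges: [-2.91, 2.91], [-0.82, 2.16], [0.22, 2.67], [-1.22, 4.37], [0.12, 2.79], [-3.08, 3.08]. Speed limits (rad/s): [1.89, 1.89, 2.57, 3.01, 3.01, 3.01].

INTERFACE

Orientations are given as a unit quaternion [w, x, y, z].
In Python, from station import * gives the robot as it stands.
- The arm moves only by the shell command python3 -m crank 'ROWS' [FORCE]. ROWS is JSON, one flat list of numbers, 7 for each row, row after row: the opening, from 0 (shut) to 1 (fully open), then the shift along the tool's x, y, z in mm, then the turn, a rotation vector about the tool's x, y, z in degrees. A call has 1 to 12 rows; each row is the pose to reach, as a shift and turn from the pose commanded when the call began, along the tool's axes at that moment; what a row does not reach only later rows make up. A row lasts 1/10 s, in which the tool goes at most 50 mm and 8.59 degrees, less where a joint would pass 70% of its speed; a pose out of reach is approached as far as the arm can. A call with a gripper value outside its range is refused whole. The fingers move at their own pace and stop on an object; FORCE is the grip in N (left out, the last holds). Time passes only in rows, so rows that repeat a pose let the fingers close. It gives the time, the measured TCP pose, the force, the opening and the grip force at its end, in the units of the state.
- get_state(): the state, without advancing time (a new reading comes with each control period).
- grab_frame(name): name is "scene" or "top"; returns the picture (384x512x3 uint8, red, green, blue); there is no depth.
- camera_params(name): a dict with "intrinsics" (3x3 intrinsics, pixels), "xyz" and "rotation" of the camera in the world. Camera axes: x right, y down, z forward; pixel columns grow to the right and rows downward; lengths in m; the calibration is good to about 2 mm. A picture is of the moment at which its call begins. camera_params takes no time and is no camera call.
- close_job(): hands the job in; it is judged then, once.
The state is a dict: "time_s": time; "joint_positions": joint angles; "qd": joint speeds; "joint_efforts": joint torques, N m; "ee_pos": TCP position; "tool_rot": TCP orientation; "contact_force": force on the tool from outside, world axes, zero at the start; "wrist_torque": the same for the moment, N m; "width": finger opening in m; "grip_force": force on a finger pad.
Only numpy, scipy, OpenCV 4.12 (cv2) and the standard library are available. Lean on these libraries where they do the work, as an engineer would, in place of code of your own. Each camera call takes 0.05 s, during which the arm holds its last target. There are 200 camera calls.

TASK

The middle port on the bioreactor's steel head plate is closed by a hex nut of unknown size, set in a round collar. Try the sockets from the rack on it, gently and without forcing, until you find the one that goes right down over the nut to the face of the port; one that is too small stops on the nut, one that is too big stops on the collar, and goes back on a peg of the rack. Finish while still holding the fitting socket by its grip, upright and fully seated on the nut, with the other two standing on pegs and everything else on the bench left where it was.

Things in the scene. Friction and masses are not known exactly. Their poses are not given: they have to be found in the camera images.
- bioreactor: fixed culture vessel: empty glass cylinder with tie rods under a round steel head plate 160 mm across (upper face 161 mm above the bench), on a white stirrer 170 mm square. Nothing on the plate rises above 185 mm. Three alike port bosses in a row along own y, 51 mm apart, the middle one at the plate's centre, each with a nut of another size. Origin under its centre, on the bench.
- port_centre (a point): the face of the head plate's middle port boss, 166 mm above the bench; z up, x square to a flat of the nut. On it stands a fixed hex nut, 17, 22 or 27 mm across flats, 13 mm high with a 3 mm top chamfer and a thin 4 mm stud end above, inside a collar 8 mm high that leaves 1.5 mm round the right socket. A fully seated socket's mouth rests on this face.
- socket_small_center (a point): 27 mm steel deep socket, mouth down, hex opening 19 mm across flats (for a 17 mm nut), 24 mm deep, 1.5 mm lead-in. Rigid with its knurled hand adapter on top: 91 mm tall in all, round grip 26 mm in diameter from 56 to 91 mm above the mouth. About 130 g. This point: its centre, 45.5 mm above the mouth; z from mouth to grip, x square to a flat. Starts over any one of the three pegs.
- socket_medium_center (a point): 33 mm steel deep socket, mouth down, hex opening 24 mm across flats (for a 22 mm nut), 24 mm deep, 1.5 mm lead-in. Rigid with its knurled hand adapter on top: 91 mm tall in all, round grip 26 mm in diameter from 56 to 91 mm above the mouth. About 170 g. This point: its centre, 45.5 mm above the mouth; z from mouth to grip, x square to a flat. Starts over any one of the three pegs.
- socket_large_center (a point): 40 mm steel deep socket, mouth down, hex opening 29 mm across flats (for a 27 mm nut), 24 mm deep, 1.5 mm lead-in. Rigid with its knurled hand adapter on top: 91 mm tall in all, round grip 26 mm in diameter from 56 to 91 mm above the mouth. About 230 g. This point: its centre, 45.5 mm above the mouth; z from mouth to grip, x square to a flat. Starts over any one of the three pegs.
- peg0 (a point): foot of one end peg of the socket rack, on the upper face of its bar (14 mm above the bench), where a stored socket's mouth rests. The rack is a fixed aluminium bar, 50 x 200 mm, with three alike pegs 64 mm apart, 12 mm thick, 20 mm tall, tapered at the top; y along the row, x across it (room for the fingers), z up.
- peg1 (a point): foot of the middle peg of the socket rack, on the upper face of its bar (14 mm above the bench), where a stored socket's mouth rests. The rack is a fixed aluminium bar, 50 x 200 mm, with three alike pegs 64 mm apart, 12 mm thick, 20 mm tall, tapered at the top; y along the row, x across it (room for the fingers), z up.
- peg2 (a point): foot of the other end peg of the socket rack, on the upper face of its bar (14 mm above the bench), where a stored socket's mouth rests. The rack is a fixed aluminium bar, 50 x 200 mm, with three alike pegs 64 mm apart, 12 mm thick, 20 mm tall, tapered at the top; y along the row, x across it (room for the fingers), z up.
- tomato: bystander: tomato, 62 mm across, 55 mm tall; origin under its centre
- flask: bystander: empty conical glass flask, 66 mm across its foot, 101 mm tall; origin under its centre
- petri_dish: bystander: closed Petri dish, 94 mm across, 17 mm tall; origin under its centre
- wrench: bystander: steel combination wrench lying flat, 190 mm long, 8 mm thick; origin under its centre
- gasket: bystander: black rubber sealing ring lying flat, 116 mm across, 6 mm thick; origin under its centre
- screwdriver: bystander: screwdriver lying flat, 200 mm long, handle 26 mm thick; origin at its middle, on the bench
- tube_rack: bystander: plastic test tube rack with tubes, 72 x 200 mm, 102 mm tall; origin under its centre
- wash_bottle: bystander: plastic wash bottle, 66 mm across, 187 mm tall with its spout; origin under its centre
Mind the look-alikes: they are no part of the job. Leave any orange look-alike of the part that bears socket_small_center alone.

How it is judged:
At the end, for the whole second after the job is handed in: One socket is gripped (over 3 N), still, and fully seated on the middle port's nut: mouth within 3 mm of the port face, within 4 mm of centre, upright within 0.06 rad. The other two stand on rack pegs (11 mm from the axis, 4 mm of the bar, 0.12 rad), untouched (((horizontal distance between socket_small_center and port_centre below 0.004 m and z of socket_small_center in the frame of port_centre below 0.0485 m and angle between socket_small_center's own z axis and vertical below 0.06 rad and contact force between the fingers and socket_small above 3 N and linear speed of socket_small below 0.02 m/s and (((horizontal distance between socket_medium_center and peg0 below 0.011 m and z of socket_medium_center in the frame of peg0 below 0.0495 m) or (horizontal distance between socket_medium_center and peg1 below 0.011 m and z of socket_medium_center in the frame of peg1 below 0.0495 m) or (horizontal distance between socket_medium_center and peg2 below 0.011 m and z of socket_medium_center in the frame of peg2 below 0.0495 m)) and angle between socket_medium_center's own z axis and vertical below 0.12 rad) and (((horizontal distance between socket_large_center and peg0 below 0.011 m and z of socket_large_center in the frame of peg0 below 0.0495 m) or (horizontal distance between socket_large_center and peg1 below 0.011 m and z of socket_large_center in the frame of peg1 below 0.0495 m) or (horizontal distance between socket_large_center and peg2 below 0.011 m and z of socket_large_center in the frame of peg2 below 0.0495 m)) and angle between socket_large_center's own z axis and vertical below 0.12 rad) and contact force between the fingers and socket_medium below 0.5 N and contact force between the fingers and socket_large below 0.5 N) or (horizontal distance between socket_medium_center and port_centre below 0.004 m and z of socket_medium_center in the frame of port_centre below 0.0485 m and angle between socket_medium_center's own z axis and vertical below 0.06 rad and contact force between the fingers and socket_medium above 3 N and linear speed of socket_medium below 0.02 m/s and (((horizontal distance between socket_small_center and peg0 below 0.011 m and z of socket_small_center in the frame of peg0 below 0.0495 m) or (horizontal distance between socket_small_center and peg1 below 0.011 m and z of socket_small_center in the frame of peg1 below 0.0495 m) or (horizontal distance between socket_small_center and peg2 below 0.011 m and z of socket_small_center in the frame of peg2 below 0.0495 m)) and angle between socket_small_center's own z axis and vertical below 0.12 rad) and (((horizontal distance between socket_large_center and peg0 below 0.011 m and z of socket_large_center in the frame of peg0 below 0.0495 m) or (horizontal distance between socket_large_center and peg1 below 0.011 m and z of socket_large_center in the frame of peg1 below 0.0495 m) or (horizontal distance between socket_large_center and peg2 below 0.011 m and z of socket_large_center in the frame of peg2 below 0.0495 m)) and angle between socket_large_center's own z axis and vertical below 0.12 rad) and contact force between the fingers and socket_small below 0.5 N and contact force between the fingers and socket_large below 0.5 N) or (horizontal distance between socket_large_center and port_centre below 0.004 m and z of socket_large_center in the frame of port_centre below 0.0485 m and angle between socket_large_center's own z axis and vertical below 0.06 rad and contact force between the fingers and socket_large above 3 N and linear speed of socket_large below 0.02 m/s and (((horizontal distance between socket_small_center and peg0 below 0.011 m and z of socket_small_center in the frame of peg0 below 0.0495 m) or (horizontal distance between socket_small_center and peg1 below 0.011 m and z of socket_small_center in the frame of peg1 below 0.0495 m) or (horizontal distance between socket_small_center and peg2 below 0.011 m and z of socket_small_center in the frame of peg2 below 0.0495 m)) and angle between socket_small_center's own z axis and vertical below 0.12 rad) and (((horizontal distance between socket_medium_center and peg0 below 0.011 m and z of socket_medium_center in the frame of peg0 below 0.0495 m) or (horizontal distance between socket_medium_center and peg1 below 0.011 m and z of socket_medium_center in the frame of peg1 below 0.0495 m) or (horizontal distance between socket_medium_center and peg2 below 0.011 m and z of socket_medium_center in the frame of peg2 below 0.0495 m)) and angle between socket_medium_center's own z axis and vertical below 0.12 rad) and contact force between the fingers and socket_small below 0.5 N and contact force between the fingers and socket_medium below 0.5 N))); the arm keeps its last pose, push and grip.
It fails at once if a nut or the bioreactor is pushed with more than 60 N (forcing) (contact force between anything else and nut_a above 60 N or contact force between anything else and nut_b above 60 N or contact force between anything else and nut_c above 60 N or contact force between anything else and bioreactor above 60 N).
It fails at once if a bystander is moved by more than 30 mm or tipped over (distance of any of tomato, flask, petri_dish, wrench, gasket, screwdriver, tube_rack, wash_bottle from where it was at the start of the episode above 0.03 m or angle between any of flask, wash_bottle, tube_rack's own z axis and vertical above 0.5 rad).
It also fails if it takes over 64 s, if anything falls off the work surface, if the arm or the gripper's body presses on something with over 40 N, if the wrist force passes 120 N, or if a joint passes its speed limit or range.

## Working session

There is one attempt and no reset: what is moved stays moved. The work goes in short steps, Python scripts to look and compute and a shell command to move; the robot and the scene stay as the last step left them, time stands still between calls to the robot, and variables do not carry over. Pictures are saved under pics/ and viewed, at most 10 in all, crops included, and the job is handed in when it is done.

```bash
ls; mkdir -p pics
python3 - <<'E'
from station import *
import cv2
for n in("scene","top"):
    f=grab_frame(n); cv2.imwrite(f"pics/{n}0.png",cv2.resize(f[:,:,::-1],(800,600),interpolation=cv2.INTER_CUBIC)); cv2.imwrite(f"{n}0_raw.png",f[:,:,::-1])
    print(n,camera_params(n))
s=get_state();print(s["ee_pos"],s["tool_rot"],s["width"],s["contact_force"])
E
```

```text
pics
scene {'intrinsics': array([[451.71591678,   0.        , 256.14331925],
       [  0.        , 451.71591678, 177.11518825],
       [  0.        ,   0.        ,   1.        ]]), 'xyz': array([1.04672466, 0.48309647, 1.10000954]), 'rotation': array([-0.12604125,  0.38132818,  0.87172507, -0.2807095 ])}
top {'intrinsics': array([[474.04366447,   0.        , 254.95180932],
       [  0.        , 474.04366447, 188.258888  ],
       [  0.        ,   0.        ,   1.        ]]), 'xyz': array([0.39621068, 0.01170825, 1.64438478]), 'rotation': array([-0.03020157,  0.7124515 , -0.70042915,  0.02999538])}
[0.1784723  0.59863624 0.23039577] [-1.31546562e-04  1.44390824e-01  9.89520587e-01 -5.29290844e-04] 0.09087913006505532 [-0.59869905 -0.19977556 -0.12836775]
```

View pics/scene0.png

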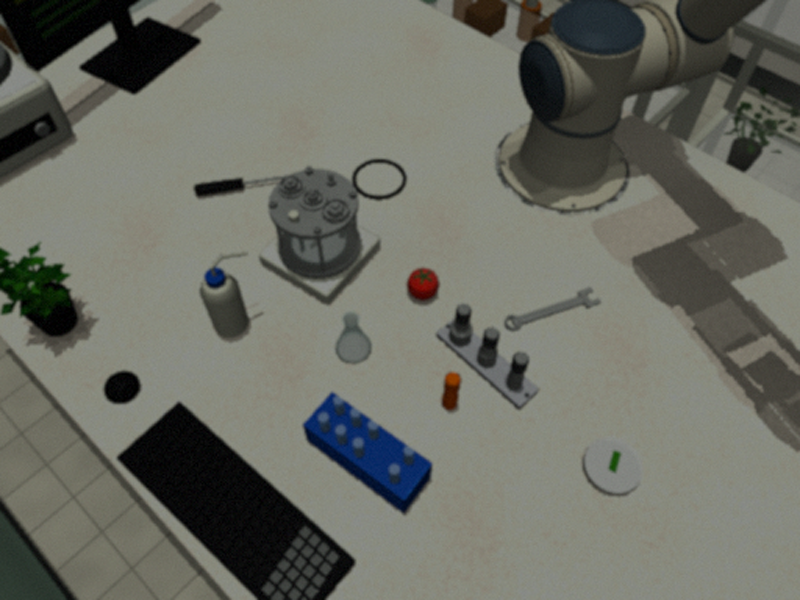

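View pics/top0.png

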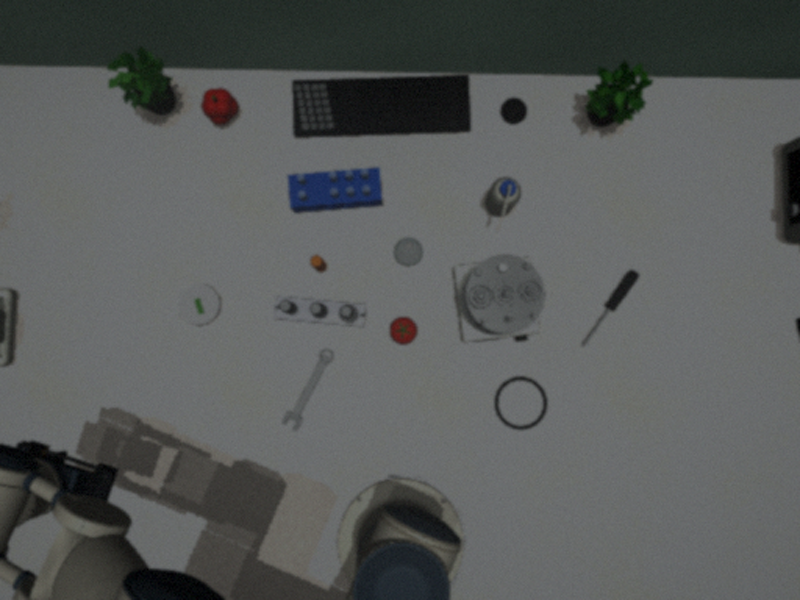

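Scene view: the bioreactor is at about (313,215) and the rack with three sockets at (490,350). The orange look-alike is at (452,390). Top view: the rack is at about (318,310), the plate at (503,294). Next I'll enlarge these areas.

```bash
cat > h.py <<'E'
import numpy as np,cv2
from scipy.spatial.transform import Rotation as R
from station import *
def cam(n):
    c=camera_params(n);q=c["rotation"];return np.array(c["intrinsics"]),np.array(c["xyz"]),R.from_quat([q[1],q[2],q[3],q[0]]).as_matrix()
def ray(n,p,z):
    K,t,M=cam(n);d=M@np.linalg.inv(K)@[p[0],p[1],1.];return t+d*(z-t[2])/d[2]
def proj(n,P):
    K,t,M=cam(n);v=K@(M.T@(np.array(P)-t));return v[:2]/v[2]
def crop(img,c,s,W=400,H=300):
    # crop centred c, scale s ; raw = x0 + px/s
    w,h=W/s,H/s;x0,y0=round(c[0]-w/2),round(c[1]-h/2)
    i=img[y0:y0+round(h),x0:x0+round(w)];i=cv2.convertScaleAbs(i,alpha=1.6)
    return cv2.resize(i,(W,H),interpolation=cv2.INTER_CUBIC),(x0,y0)
E
python3 - <<'E'
from h import *
t=cv2.imread("top0_raw.png");s=cv2.imread("scene0_raw.png")
L=[crop(t,(205,198),5),crop(t,(322,188),5),crop(s,(312,230),4),crop(s,(203,140),4)]
print([l[1] for l in L])
cv2.imwrite("pics/m0.png",np.vstack([np.hstack([L[0][0],L[1][0]]),np.hstack([L[2][0],L[3][0]])]))
E
```

```text
[(165, 168), (282, 158), (262, 192), (153, 102)]
```

View pics/m0.png

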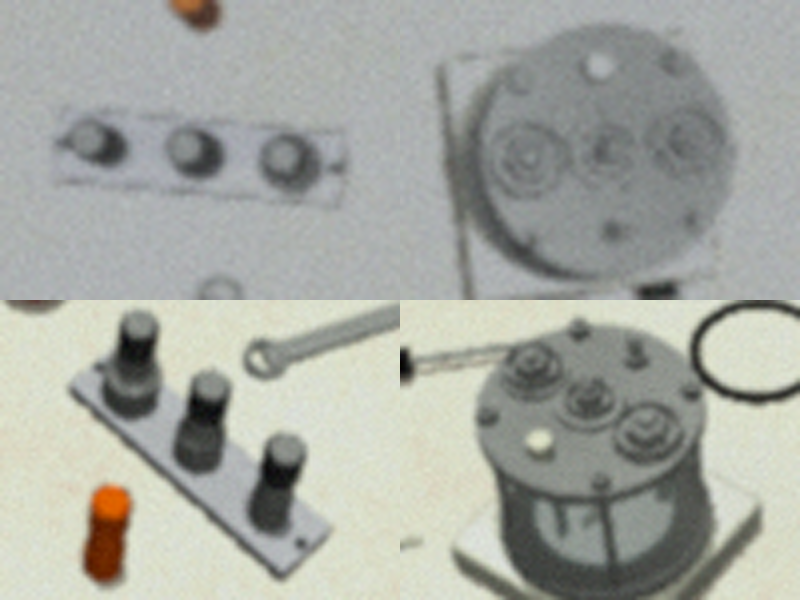

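Run:
```python
from h import *
np.set_printoptions(precision=4,suppress=True)
T=lambda x,y,o,s:(o[0]+x/s-.4,o[1]+y/s-.4)
P=lambda a,o,s,dx,dy:[T(x-dx,y-dy,o,s) for x,y in a]
rt=P([(88,135),(184,143),(282,153)],(165,168),5,0,0)
rs=P([(286,446),(211,383),(140,325)],(262,192),4,0,300)
bt=P([(530,157),(608,150),(686,140)],(282,158),5,400,0)
bs=P([(648,430),(591,400),(535,367)],(153,102),4,400,300)
from scipy.optimize import least_squares
for a,b,z,nm in((rt,rs,.105,"rack"),(bt,bs,.177,"nut")):
  pts=[]
  for p,q in zip(a,b):
    tri=least_squares(lambda X:np.r_[proj("top",X)-p,proj("scene",X)-q],[.4,0,.1]).x
    print(nm,ray("top",p,z)[:2],ray("scene",q,z)[:2],tri);pts.append((ray("top",p,z)[:2]+ray("scene",q,z)[:2])/2)
  pts=np.array(pts);d=pts[0]-pts[2];print("mean",pts.mean(0),"yaw of row",np.degrees(np.arctan2(-d[0],d[1])),np.linalg.norm(d))
s=get_state();q=s["tool_rot"];print(R.from_quat([q[1],q[2],q[3],q[0]]).as_matrix())
```

```text
rack [0.5029 0.2497] [0.4989 0.2494] [0.5019 0.25   0.1098]
rack [0.4987 0.1871] [0.4946 0.186 ] [0.4979 0.1872 0.1104]
rack [0.4933 0.1232] [0.4913 0.124 ] [0.4925 0.124  0.1065]
mean [0.4966 0.1866] yaw of row -3.9000850746594344 0.12626324086067428
nut [ 0.5219 -0.1504] [ 0.5236 -0.1443] [ 0.5211 -0.1495  0.1711]
nut [ 0.5271 -0.1988] [ 0.5312 -0.1924] [ 0.5271 -0.1991  0.1688]
nut [ 0.5342 -0.2473] [ 0.5365 -0.2433] [ 0.5342 -0.2476  0.1721]
mean [ 0.5291 -0.1961] yaw of row 7.319899236081791 0.09875258371446814
[[-0.9583  0.2858 -0.0004]
 [ 0.2858  0.9583 -0.001 ]
 [ 0.0001 -0.0011 -1.    ]]
```

Crops: the top-view sockets have grip tops at (88,135), (184,143) and (282,153). The small one is on the left and the large one on the right. The middle port, at (608,150) in the top view and (591,400) in the scene view, has the smallest collar and nut, so I'll try the small socket first.

```bash
cat >> h.py <<'E'
def go(x,y,z,yaw=None):
    "shift (mm) and turn (deg) in tool axes; yaw=world angle of tool y, deg"
    s=get_state();q=s["tool_rot"];M=R.from_quat([q[1],q[2],q[3],q[0]]).as_matrix()
    a=np.radians(yaw) if yaw is not None else np.arctan2(M[1,1],M[0,1])
    Y=np.array([np.cos(a),np.sin(a),0]);Z=np.array([0,0,-1.]);T=np.c_[np.cross(Y,Z),Y,Z]
    print("now",s["time_s"],s["ee_pos"].round(4) if hasattr(s["ee_pos"],"round") else s["ee_pos"],"yaw",np.degrees(np.arctan2(M[1,1],M[0,1])).round(2))
    print("shift",(M.T@(np.array([x,y,z])-s["ee_pos"])*1000).round(1),"turn",R.from_matrix(M.T@T).as_rotvec(degrees=True).round(2))
E
python3 -c "
from h import *
go(.5015,.2497,.19,-3.9)"
```

```text
now 0.1 [0.1785 0.5986 0.2304] yaw 73.4
shift [-409.3 -242.    40.6] turn [-6.00e-02  4.00e-02  7.73e+01]
```

```bash
python3 -m crank '[1,-409,-242,40,0,0,77.3, 1,-409,-242,40,0,0,77.3, 1,-409,-242,40,0,0,77.3, 1,-409,-242,40,0,0,77.3, 1,-409,-242,40,0,0,77.3, 1,-409,-242,40,0,0,77.3, 1,-409,-242,40,0,0,77.3, 1,-409,-242,40,0,0,77.3, 1,-409,-242,40,0,0,77.3, 1,-409,-242,40,0,0,77.3, 1,-409,-242,40,0,0,77.3, 1,-409,-242,40,0,0,77.3]' 25
python3 - <<'E'
from h import *
go(.5015,.2497,.089,-3.9)
print(get_state()["joint_positions"])
t=grab_frame("top");s=grab_frame("scene")
L=[crop(t,(190,195),4),crop(s,(325,225),4)];print([l[1] for l in L])
cv2.imwrite("pics/m1.png",np.hstack([L[0][0],L[1][0]]))
E
```

```text
time_s: 1.3
ee_pos: [0.5014, 0.2497, 0.1906]
tool_rot: [-0.0, 0.731, 0.682, -0.0]
contact_force: [0.6, -0.8, -0.4]
width: 0.0911
grip_force: 0.0
now 1.3 [0.5014 0.2497 0.1906] yaw -3.97
shift [  0.    0.2 101.6] turn [-0.05  0.01 -0.07]
[3.55387148e-01 4.46949802e-01 1.55756582e+00 1.98524432e-04
 1.13789068e+00 4.24601914e-01]
[(140, 158), (275, 188)]
```

```bash
python3 -m crank '[1,0,0,40,0,0,0, 1,0,0,75,0,0,0, 1,0,0,101,0,0,0, 1,0,0,101,0,0,0, 0.15,0,0,101,0,0,0, 0.15,0,0,101,0,0,0, 0.15,0,0,101,0,0,0, 0.15,0,0,101,0,0,0, 0.15,0,0,101,0,0,0, 0.15,0,0,101,0,0,0]' 25
```

```text
time_s: 2.4
ee_pos: [0.5015, 0.2502, 0.0902]
tool_rot: [0.0, 0.731, 0.683, 0.0]
contact_force: [1.3, -0.3, 0.0]
width: 0.046
grip_force: 0.0
```

View pics/m1.png

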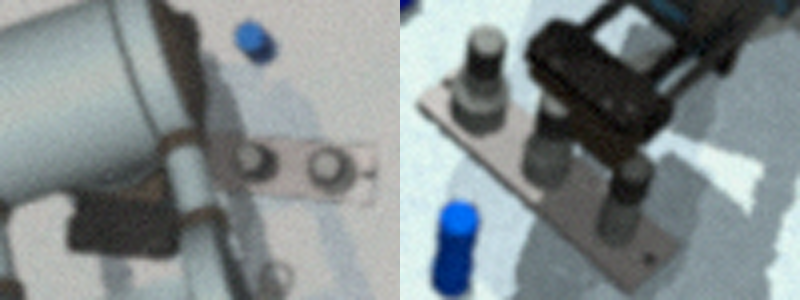

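The picture (colours swapped) shows the gripper over the small socket, whose grip is at about (632,170). The fingers haven't finished closing, so I'll keep closing.

```bash
python3 -m crank '[0.15,0,0,0,0,0,0, 0.15,0,0,0,0,0,0, 0.15,0,0,0,0,0,0, 0.15,0,0,0,0,0,0, 0.15,0,0,0,0,0,0, 0.15,0,0,0,0,0,0]' 25
```

```text
time_s: 3.0
ee_pos: [0.5014, 0.2501, 0.0899]
tool_rot: [0.0, 0.731, 0.683, -0.0]
contact_force: [0.4, 0.2, 0.7]
width: 0.0257
grip_force: 25.0
```

```bash
python3 -m crank '[0.15,0,0,-35,0,0,0, 0.15,0,0,-80,0,0,0, 0.15,0,0,-130,0,0,0, 0.15,0,0,-180,0,0,0, 0.15,0,0,-215,0,0,0, 0.15,0,0,-215,0,0,0]'
python3 - <<'E'
from h import *
go(.5275,-.1985,.304,7.3)
E
```

```text
time_s: 3.6
ee_pos: [0.5032, 0.2509, 0.3099]
tool_rot: [0.002, 0.731, 0.683, 0.004]
contact_force: [1.1, 0.2, -1.2]
width: 0.0256
grip_force: 25.0
now 3.6 [0.5032 0.2509 0.3099] yaw -3.9
shift [-446.7   54.8    4.8] turn [  0.44  -0.15 -11.2 ]
```

```bash
python3 -m crank '[0.15,-447,55,0,0,0,-11.2, 0.15,-447,55,0,0,0,-11.2, 0.15,-447,55,0,0,0,-11.2, 0.15,-447,55,0,0,0,-11.2, 0.15,-447,55,0,0,0,-11.2, 0.15,-447,55,0,0,0,-11.2, 0.15,-447,55,0,0,0,-11.2, 0.15,-447,55,0,0,0,-11.2, 0.15,-447,55,0,0,0,-11.2, 0.15,-447,55,0,0,0,-11.2, 0.15,-447,55,0,0,0,-11.2, 0.15,-447,55,0,0,0,-11.2]'
python3 - <<'E'
from h import *
go(.5275,-.1985,.270,7.3)
t=grab_frame("top");s=grab_frame("scene")
cv2.imwrite("scene2_raw.png",s[:,:,::-1]);cv2.imwrite("top2_raw.png",t[:,:,::-1])
L=[crop(t[:,:,::-1],(315,185),4),crop(s[:,:,::-1],(205,125),5)];print([l[1] for l in L])
cv2.imwrite("pics/m2.png",np.hstack([L[0][0],L[1][0]]))
E
```

```text
time_s: 4.8
ee_pos: [0.5255, -0.1986, 0.3042]
tool_rot: [-0.001, 0.661, 0.751, -0.0]
contact_force: [-0.9, 0.8, -1.8]
width: 0.0254
grip_force: 25.0
now 4.8 [ 0.5255 -0.1986  0.3042] yaw 7.3
shift [-0.2  2.1 34.2] turn [-0.06 -0.06  0.  ]
[(265, 148), (165, 95)]
```

View pics/m2.png

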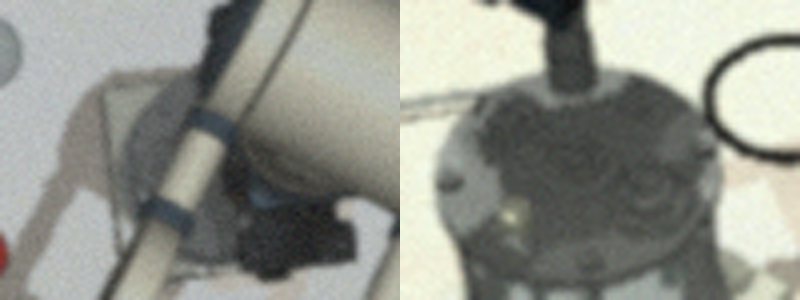

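The scene view shows the socket hanging above the plate, its mouth at about (572,92). The top view of the port is blocked by the arm. Before going closer, I'll check the scene camera's bias by comparing this mouth with its predicted position.

Run:
```python
from h import *
s=get_state();p=s["ee_pos"]
f=lambda P:((proj("scene",P)-[165,95]+.4)*5+[400,0]).round(1)
for z in(.228,):print("mouth pred",f([p[0],p[1],z]),[f([p[0]+13.5e-3*np.cos(a),p[1]+13.5e-3*np.sin(a),z]).tolist() for a in np.arange(0,6.3,1.05)])
print("grip-side", f([p[0],p[1],.28]))
print("nut pred",f([.5275,-.1985,.174]),"observed in m0 mid:",((np.array([153+191/4-.4,102+100/4-.4])-[165,95]+.4)*5+[400,0]))
```

```text
mouth pred [569.8  84.1] [[551.1, 97.6], [575.7, 101.8], [594.2, 88.1], [588.1, 70.5], [563.8, 66.6], [545.3, 80.2]]
grip-side [559.9  12.7]
nut pred [576.5 154.4] observed in m0 mid: [578.75 160.  ]
```

```bash
python3 -m crank '[0.15,0,1,20,0,0,0, 0.15,0,1,40,0,0,0, 0.15,0,1,40,0,0,0, 0.15,0,1,40,0,0,0]'
python3 - <<'E'
from h import *
go(.5275,-.1985,.264,7.3)
s=grab_frame("scene")
a,o=crop(s[:,:,::-1],(205,128),8,400,600);b=crop(cv2.imread("scene0_raw.png"),(205,128),8,400,600)[0];print(o)
cv2.imwrite("pics/m3.png",np.hstack([a,b]))
p=get_state()["ee_pos"];print(((proj("scene",[p[0],p[1],p[2]-.076])-o+.4)*8).round(1))
E
```

```text
time_s: 5.3
ee_pos: [0.5269, -0.1986, 0.2654]
tool_rot: [-0.0, 0.66, 0.751, -0.0]
contact_force: [0.0, 0.4, -1.3]
width: 0.0256
grip_force: 25.0
now 5.3 [ 0.5269 -0.1986  0.2654] yaw 7.36
shift [0.  0.6 1.4] turn [-0.01 -0.01  0.06]
(180, 90)
[157.7 254.4]
```

View pics/m3.png

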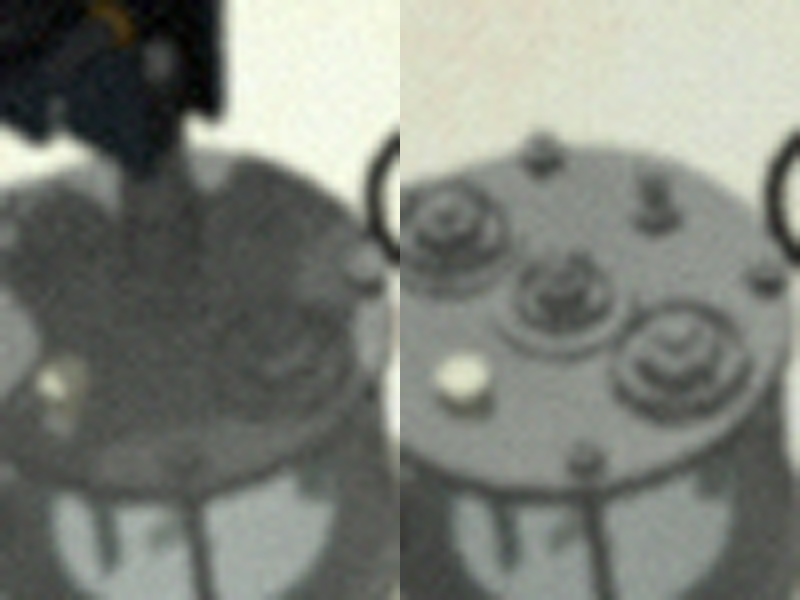

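The left half shows the socket just above the middle port, with edges at x≈127 and 203 and the mouth lost in shadow. In the right half, the middle collar ring is centred at about (563,292) and the stud top is at (565,275). I'll stretch the contrast to find the mouth.

Run:
```python
from h import *
s=np.mean([grab_frame("scene").astype(float) for _ in range(10)],0)
g=s.mean(2)[90:165,180:230]
a=np.clip((g-35)/(75-35)*255,0,255).astype(np.uint8);print(np.percentile(g,[5,25,50,75]))
b=cv2.cvtColor(cv2.imread("scene0_raw.png"),cv2.COLOR_BGR2GRAY)[90:165,180:230]
r=lambda i:cv2.resize(cv2.convertScaleAbs(i,alpha=1),(400,600),interpolation=cv2.INTER_CUBIC)
a=r(np.clip((g-np.percentile(g,3))/(np.percentile(g,70)-np.percentile(g,3))*255,0,255).astype(np.uint8))
b=r(cv2.normalize(b,None,0,255,cv2.NORM_MINMAX))
p=get_state()["ee_pos"]
f=lambda P:((proj("scene",P)-[180,90]+.4)*8).round(1)
print("mouth",f([p[0],p[1],p[2]-.076]),"shoulder",f([p[0],p[1],p[2]-.02]),"ring",f([p[0],p[1],.174]),"stud",f([p[0],p[1],.183]),"dx10mm",f([p[0]+.01,p[1],.174]),"dy10",f([p[0],p[1]+.01,.174]))
cv2.imwrite("pics/m4.png",np.hstack([a,b]))
```

```text
[16.33       46.03333333 53.96666667 86.59166667]
mouth [157.7 254.7] shoulder [141.3 137.8] ring [161.9 284.5] stud [159.4 266.7] dx10mm [140.6 300.4] dy10 [181.9 299.3]
```

View pics/m4.png

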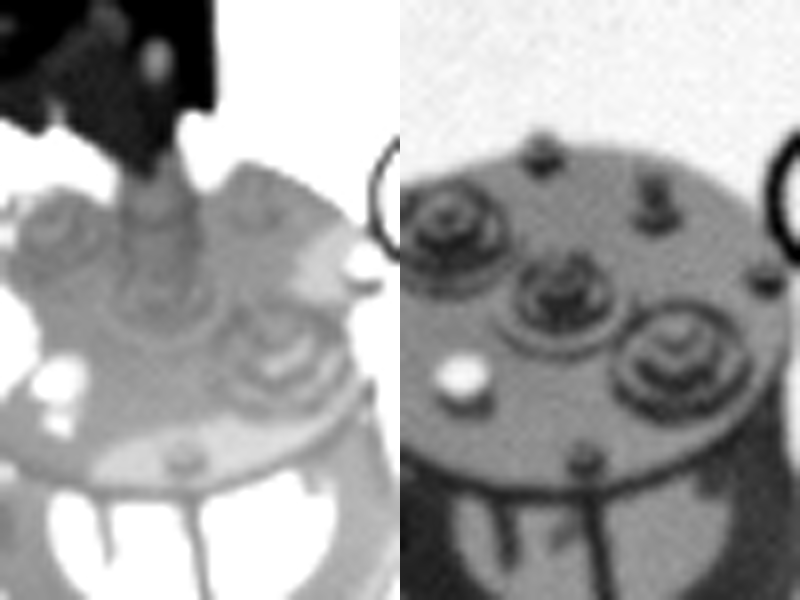

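In the stretched view, the socket edges near the mouth are at x≈123 and 200 (centre 161). The port rings are centred at about x=164, which puts the socket over the port to within about 1 mm. I'll lower it gently.

```bash
python3 -m crank '[0.15,0,0.5,3,0,0,0, 0.15,0,0.5,5,0,0,0, 0.15,0,0.5,7,0,0,0, 0.15,0,0.5,8,0,0,0, 0.15,0,0.5,9,0,0,0, 0.15,0,0.5,10,0,0,0, 0.15,0,0.5,11,0,0,0]'
```

```text
time_s: 6.55
ee_pos: [0.5274, -0.1994, 0.2539]
tool_rot: [0.0, 0.661, 0.751, 0.0]
contact_force: [-0.2, -0.3, -1.3]
width: 0.0255
grip_force: 25.0
```

```bash
python3 -m crank '[0.15,0,0,1,0,0,0, 0.15,0,0,2,0,0,0, 0.15,0,0,2,0,0,0]'; python3 -m crank '[0.15,0,0,1,0,0,0, 0.15,0,0,2,0,0,0, 0.15,0,0,2,0,0,0]'
```

```text
time_s: 6.85
ee_pos: [0.5276, -0.1995, 0.252]
tool_rot: [0.0, 0.661, 0.751, 0.0]
contact_force: [1.6, -1.2, -0.3]
width: 0.0257
grip_force: 25.0
time_s: 7.15
ee_pos: [0.5278, -0.1996, 0.2502]
tool_rot: [0.001, 0.661, 0.751, 0.0]
contact_force: [3.0, -1.7, 3.6]
width: 0.0252
grip_force: 25.0
```

```bash
python3 -m crank '[0.15,-0.6,1,0,0,0,0, 0.15,-0.6,1,0,0,0,0]'; python3 -m crank '[0.15,0,0,1,0,0,0, 0.15,0,0,1,0,0,0]'
```

```text
time_s: 7.35
ee_pos: [0.5283, -0.1998, 0.2498]
tool_rot: [-0.0, 0.661, 0.751, -0.0]
contact_force: [2.4, -2.4, 1.4]
width: 0.0253
grip_force: 25.0
time_s: 7.55
ee_pos: [0.5284, -0.1998, 0.2486]
tool_rot: [-0.0, 0.661, 0.751, -0.0]
contact_force: [2.5, -2.4, -0.9]
width: 0.0257
grip_force: 25.0
```

```bash
python3 -m crank '[0.15,-0.8,0.8,0,0,0,0, 0.15,-0.8,0.8,0,0,0,0]'; python3 -m crank '[0.15,0,0,1,0,0,0, 0.15,0,0,2,0,0,0, 0.15,0,0,2,0,0,0]'
```

```text
time_s: 7.75
ee_pos: [0.5289, -0.2004, 0.2486]
tool_rot: [-0.001, 0.661, 0.751, -0.0]
contact_force: [0.1, 0.1, -1.3]
width: 0.0256
grip_force: 25.0
time_s: 8.05
ee_pos: [0.5291, -0.2004, 0.2467]
tool_rot: [-0.0, 0.661, 0.751, -0.0]
contact_force: [-0.6, -0.6, -1.0]
width: 0.0256
grip_force: 25.0
```

Contact has gone and the socket is sliding down inside the collar. I'll continue down.

```bash
python3 -m crank '[0.15,0,0,1,0,0,0, 0.15,0,0,2,0,0,0, 0.15,0,0,3,0,0,0, 0.15,0,0,3,0,0,0]'; python3 -m crank '[0.15,0,0,1,0,0,0, 0.15,0,0,2,0,0,0, 0.15,0,0,2,0,0,0]'
```

```text
time_s: 8.45
ee_pos: [0.5292, -0.2005, 0.2438]
tool_rot: [-0.0, 0.661, 0.751, -0.0]
contact_force: [-1.8, -1.2, -0.6]
width: 0.0255
grip_force: 25.0
time_s: 8.75
ee_pos: [0.5292, -0.2006, 0.2419]
tool_rot: [-0.0, 0.661, 0.751, -0.0]
contact_force: [-2.2, -0.0, 2.5]
width: 0.0256
grip_force: 25.0
```

```bash
python3 -m crank '[0.15,0.2,-0.4,1,0,0,0, 0.15,0.2,-0.4,1,0,0,0, 0.15,0.2,-0.4,1,0,0,0]'
python3 - <<'E'
from h import *
s=np.mean([grab_frame("scene").astype(float) for _ in range(10)],0)
g=s.mean(2)[90:165,180:230];lo,hi=np.percentile(g,[3,70])
a=np.clip((g-lo)/(hi-lo)*255,0,255).astype(np.uint8)
f=cv2.cvtColor(cv2.resize(s.astype(np.uint8)[90:290,180:380],(600,600)),cv2.COLOR_RGB2GRAY)[:, :400]
f=cv2.convertScaleAbs(cv2.cvtColor(cv2.resize(s.astype(np.uint8)[180:300,270:370],(400,480)),cv2.COLOR_RGB2GRAY),alpha=1.4)
f=cv2.copyMakeBorder(f,0,120,0,0,cv2.BORDER_CONSTANT)
cv2.imwrite("pics/m5.png",np.hstack([cv2.resize(a,(400,600),interpolation=cv2.INTER_CUBIC),f]))
E
```

```text
time_s: 9.05
ee_pos: [0.5292, -0.2006, 0.2417]
tool_rot: [0.001, 0.661, 0.751, 0.0]
contact_force: [-3.5, 0.2, 12.5]
width: 0.0257
grip_force: 25.0
```

View pics/m5.png

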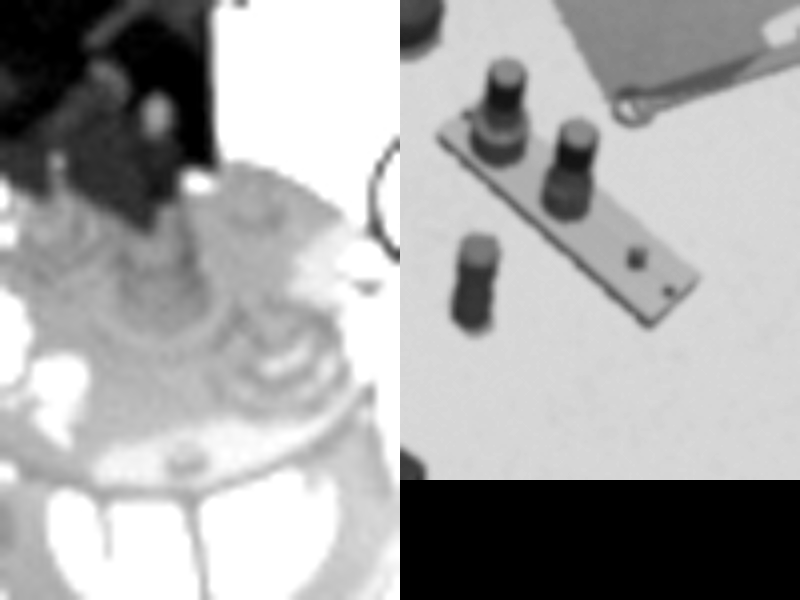

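The socket is in the middle port's collar, at about (160,290). The medium and large sockets stand on their pegs at (568,170) and (500,110), and the small socket's peg is empty. It stopped hard at exactly the port-face height (TCP 0.2417, expected 0.2419). I'll ease off slightly and hand the job in.

```bash
python3 -m crank '[0.15,0,0,-0.4,0,0,0, 0.15,0,0,-0.4,0,0,0, 0.15,0,0,-0.4,0,0,0]' && python3 -c "
from station import *
print(close_job())"
```

```text
time_s: 9.85
ee_pos: [0.5291, -0.2005, 0.2417]
tool_rot: [0.0, 0.661, 0.751, 0.0]
contact_force: [-2.7, -1.3, 7.8]
width: 0.0257
grip_force: 25.0
the job is handed in; nothing more can be done
None
```

The small socket (17 mm nut) fits: it is fully seated on the middle port and still gripped upright, the other two sockets were left untouched on their pegs, and the job is handed in at about 10 s, with no verdict returned.

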